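# Close the bamboo box with its double lid and lift off only the outer lid

### The job

The outer lid of the bamboo box is due for oiling, while the inner lid is to keep the spares in the box covered. Pick up the two nested lids together by the dark inner lid, lower them on to the open box without dropping them until the inner lid sits fully home in the mouth, let go, then take the pale outer lid by its copper handle and lift it straight off, leaving the inner lid undisturbed on the box. The lids must not come apart before the inner one is home; leave the whistle, bell, dish and phone stand where they are, and finish still holding the outer lid roughly level, about 10 cm above where it lay on the box, touching nothing but the gripper.

Things in the scene. Friction and masses are not known exactly. Their poses are not given: they have to be found in the camera images.
- box: Bamboo box, open at the top, fixed to the shelf: 100 mm long (own x) by 58 mm wide (own y) by 70 mm high, walls 5 mm, so the mouth is 90 x 48 mm. A pale band round its sides near the foot stands out 1 mm. Origin at the centre of its underside, on the shelf; z up. Its position and yaw vary. The two long ways round are the same.
- box_mouth (a point): Centre of the box's mouth at rim height, 70 mm above the shelf; axes as the box.
- inner_lid: Dark wood inner lid, loose, about 140 g. Tray-like flange 106 (own x) x 66 (own y) x 16 mm high over a stepped plug: 84 x 42 x 6 mm, then 78 x 36 x 5 mm at the bottom. Origin at the centre of the plug's bottom, z up. At the start it stands level on its plug, flange 11 to 27 mm above the shelf. Grip the flange's long sides (66 mm apart). Its top recess, 94 x 54 x 10 mm, holds the outer lid.
- inner_seat (a point): Centre of the flange's underside on the inner lid, 11 mm above its origin. When home the flange rests on the box's rim, this point meets box_mouth (lid origin 59 mm above the shelf), the plug has 3 mm of play to each side, and the flange overhangs the box's long walls by 4 mm each side. Either way round is right.
- outer_lid: Pale outer lid, loose, about 100 g (varies): a slab 88 mm (own x) by 48 mm (own y) by 16 mm, lying in the inner lid's recess with 3 mm of play all round and standing 6 mm proud of the flange. Origin at the centre of the slab's underside, which lies 17 mm above the inner lid's origin; z up. It lifts straight out.
- outer_handle (a point): Centre of the copper bar handle on the outer lid: the bar is 44 mm long (outer lid's x), 16 mm wide (y) and 22 mm high, from 16 to 38 mm above the outer lid's origin; this point is 27 mm above it.
- whistle: Orange plastic whistle, 51 mm long, 22 mm high; loose bystander. Origin on the shelf under it.
- bell: Chrome bicycle bell, dome 56 mm across, 43 mm high; loose bystander. Origin on the shelf under it.
- dish: Blue ceramic dish, 100 mm across, 28 mm high; loose bystander. Origin on the shelf under it.
- phone_stand: Black hard phone stand, 75 x 70 mm foot, 80 mm high; loose bystander. Origin on the shelf under it.
Not all that is in view belongs to the job. What is meant by the inner_lid is not red, and is the larger of those in its own colour.

How it is judged:
On the way, in this order (a step that is already met when the one before it is completed fails the run):
1. both lids, still nested, are lifted together well off the shelf (height (world z) of inner_lid above 0.065 m and distance between outer_lid and inner_lid below 0.024 m and contact force between the fingers and inner_lid above 0.5 N), for 0.2 s.
2. the inner lid sits home on the box, let go, with the outer lid still nested in it (horizontal distance between inner_seat and box_mouth below 0.005 m and z of inner_seat in the frame of box_mouth between -0.004 and 0.003 m and angle between inner_lid's own z axis and vertical below 0.05 rad and angle between the x axis of inner_lid and the x axis of box, either way round below 0.12 rad and distance between outer_lid and inner_lid below 0.024 m and contact force between the fingers and inner_lid below 0.2 N), for 0.2 s.
At the end, for the whole second after the job is handed in: Inner lid home on the box (centred within 5 mm, within 3 mm of the rim, tilt under 0.05 rad, turn under 0.12 rad), touched by neither fingers nor outer lid; outer lid held still in the fingers, at least 70 mm above where it lay on the box, tilt under 0.3 rad, touching neither box nor inner lid (horizontal distance between inner_seat and box_mouth below 0.005 m and z of inner_seat in the frame of box_mouth between -0.004 and 0.003 m and angle between inner_lid's own z axis and vertical below 0.05 rad and angle between the x axis of inner_lid and the x axis of box, either way round below 0.12 rad and z of outer_lid in the frame of box_mouth above 0.076 m and contact force between the fingers and outer_lid above 1 N and contact force between outer_lid and inner_lid below 0.05 N and contact force between outer_lid and box below 0.05 N and contact force between the fingers and inner_lid below 0.2 N and angle between outer_lid's own z axis and vertical below 0.3 rad and linear speed of outer_lid below 0.03 m/s and linear speed of inner_lid below 0.02 m/s); the arm keeps its last pose, push and grip.
It fails at once if the lids come apart by more than about 15 mm while the inner lid is not home on the box (within 6 mm) (distance between outer_lid and inner_lid above 0.032 m and distance between inner_seat and box_mouth above 0.006 m).
It fails at once if the inner lid is dropped: in the air more than 8 mm above its home, touched by neither fingers nor box (z of inner_seat in the frame of box_mouth above 0.008 m and contact force between the fingers and inner_lid below 0.02 N and contact force between inner_lid and box below 0.02 N).
It fails at once if the whistle, bell, dish or phone stand is moved by more than 15 mm (distance of any of whistle, bell, dish, phone_stand from where it was at the start of the episode above 0.015 m).
It also fails if it takes over 58 s, if anything falls off the work surface, if the arm or the gripper's body presses on something with over 40 N, if the wrist force passes 120 N, or if a joint passes its speed limit or range.

### The arm

A 7-joint arm with a two-finger parallel gripper is mounted at the origin on the work surface. World frame = base frame: x ahead of the robot, y to its left, z up, the work surface at z = 0. Lengths are in m, angles in rad, forces in N, time in s.
With the tool pointing down it reaches from about 0.425 to 0.925 m from the base axis. Payload 6.8 kg.
Tool frame: the origin (TCP) lies midway between the tips of the shut fingers; the grasp point (between the pads) lies 19 mm behind it; z points along the fingers, y is the line along which they close (so a half turn about z gives the same grasp; the last joint's range is limited). The gripper opens to 88 mm and grips with 3 to 60 N. Pads are 20 mm wide; open, the fingers measure 115 mm over their backs; the gripper's body (75 mm by 178 mm) begins 61 mm behind the grasp point.
Start: joints at [1.222, 0.477, 0.022, 1.555, -0.011, 1.109, -0.083], TCP at [0.161, -0.656, 0.223] pointing down, gripper open.
Joint ranges: [-2.96, 2.96], [-0.34, 2.1], [-1.41, 1.46], [0.24, 2.44], [-1.37, 4.51], [0.17, 1.92], [-2.96, 2.96]. Speed limits (rad/s): [2.39, 2.39, 3.14, 3.14, 3.14, 3.14, 3.14].

### API

Orientations are given as a 3x3 rotation matrix whose columns are the frame's x, y, z axes.
In Python, from plant import monitor, imaging, sign_off gives the robot as it stands. The module is installed in compiled form; this text tells all that it offers.
- The arm moves only by the tool move_arm, never from a script. Its argument "commands" is one flat list of numbers, 5 for each row, row after row: the shift along the world's x, y, z as a fraction of full scale, then the turn about the world's z as a fraction of full scale, then the closure in counts, from 0 (fully open) to 255 (shut). In form: [tx, ty, tz, roll, hand, tx, ty, tz, roll, hand, ...]. A call has 1 to 5 rows; each row shifts and turns the commanded pose from where the row before left it; what a row does not reach is not made up. Full scale, the value 1, is 0.4 m for a shift and 90 degrees for a turn. A row lasts 1/8 s, in which the tool goes at most 62.5 mm and 10.7 degrees, less where a joint would pass 70% of its speed; a pose out of reach is approached as far as the arm can. A call with a number of a shift or a turn outside -1 to 1 is refused whole. A call with a gripper value outside its range is refused whole. The fingers move at their own pace and stop on an object; "force" is the grip in N (left out, the last holds). Time passes only in rows, so rows that do not move let the fingers close. It gives the time, the measured TCP pose, the force, the opening and the grip force at its end, in the units of the state.
- monitor.get_obs(): the state, without advancing time (a new reading comes with each control period).
- imaging.read_camera(name): name is "scene" or "top" or "wrist"; returns a dict with "color" (384x512x3 uint8, red, green, blue), "fx", "fy", "cx", "cy" (pixels), "world_from_camera" (4x4, takes a point from camera to world coordinates). Camera axes: x right, y up, looking along -z (the intrinsics and any distortion apply to the point x, -y, -z); pixel columns grow to the right and rows downward; lengths in m; the calibration is good to about 2 mm. A picture is of the moment at which its call begins. There is no depth.
- sign_off(): hands the job in; it is judged then, once.
The state is a dict: "time": time; "q": joint angles; "qd": joint speeds; "joint_efforts": joint torques, N m; "position": TCP position; "orientation": TCP orientation; "ft_force": force on the tool from outside, world axes, zero at the start; "torque": the same for the moment, N m; "grip_width": opening from 0.0 (shut) to 1.0 (fully open); "finger_force": force on a finger pad.
Only numpy, scipy, OpenCV 4.12 (cv2) and the standard library are available. Lean on these libraries where they do the work, as an engineer would, in place of code of your own. Each camera call takes 0.05 s, during which the arm holds its last target. There are 200 camera calls.

## Working session

There is one attempt and no reset: what is moved stays moved. The work goes in short steps, Python scripts to look and compute and a tool call to move; the robot and the scene stay as the last step left them, time stands still between calls to the robot, and variables do not carry over. Pictures are saved under pics/ and viewed, at most 10 in all, crops included, and the job is handed in when it is done.

Besides the shell and the picture viewer there is one more tool, called after "Call:" in YAML: its name, and indented under it one key for each argument. move_arm: Moves the arm, as the interface text tells. Its arguments: {"type":"object","properties":{"commands":{"type":"array","items":{"type":"number"}},"force":{"type":"number"}},"required":["commands"]}

```bash
mkdir -p pics; cat > h.py <<'E'
import numpy as np, cv2
from plant import monitor, imaging
def ray(c,uv,z):
    T=np.array(c["world_from_camera"]);d=T[:3,:3]@np.array([(uv[0]-c["cx"])/c["fx"],-(uv[1]-c["cy"])/c["fy"],-1])
    o=T[:3,3];return o+d*(z-o[2])/d[2]
def proj(c,p):
    T=np.linalg.inv(np.array(c["world_from_camera"]));q=T[:3,:3]@p+T[:3,3]
    return np.array([c["cx"]+c["fx"]*q[0]/-q[2],c["cy"]+c["fy"]*q[1]/q[2]])
def snap(n):
    c=imaging.read_camera(n);return c
E
python3 - <<'E'
from h import *
import pickle
cs={n:snap(n) for n in("scene","top")}
pickle.dump(cs,open("c0.pkl","wb"))
print([ (n,[k for k in c],c["fx"],c["cx"],c["cy"],np.round(c["world_from_camera"],3).tolist()) for n,c in cs.items()])
for n in cs: cv2.imwrite(f"pics/{n}0.png",cv2.resize(cs[n]["color"][:,:,::-1],(800,600),interpolation=cv2.INTER_CUBIC))
o=monitor.get_obs();print(o["position"],np.round(o["orientation"],3),o["time"],o["grip_width"])
E
```

```text
[('scene', ['color', 'fx', 'fy', 'cx', 'cy', 'world_from_camera'], 459.07736794146876, 261.39031487480685, 196.75768150773663, [[0.868, -0.422, 0.26, 0.864], [0.496, 0.743, -0.45, -0.449], [-0.003, 0.52, 0.854, 1.026], [0.0, 0.0, 0.0, 1.0]]), ('top', ['color', 'fx', 'fy', 'cx', 'cy', 'world_from_camera'], 473.5388424856444, 255.46973236109474, 193.65182342671767, [[-0.024, 0.995, -0.095, 0.44], [-1.0, -0.024, -0.003, 0.06], [-0.005, 0.095, 0.995, 1.318], [0.0, 0.0, 0.0, 1.0]])]
[ 0.16084738 -0.65500872  0.22179071] [[ 0.971  0.239 -0.   ]
 [ 0.239 -0.971  0.002]
 [-0.    -0.002 -1.   ]] 0.1 1.0020591019376517
```

View pics/top0.png

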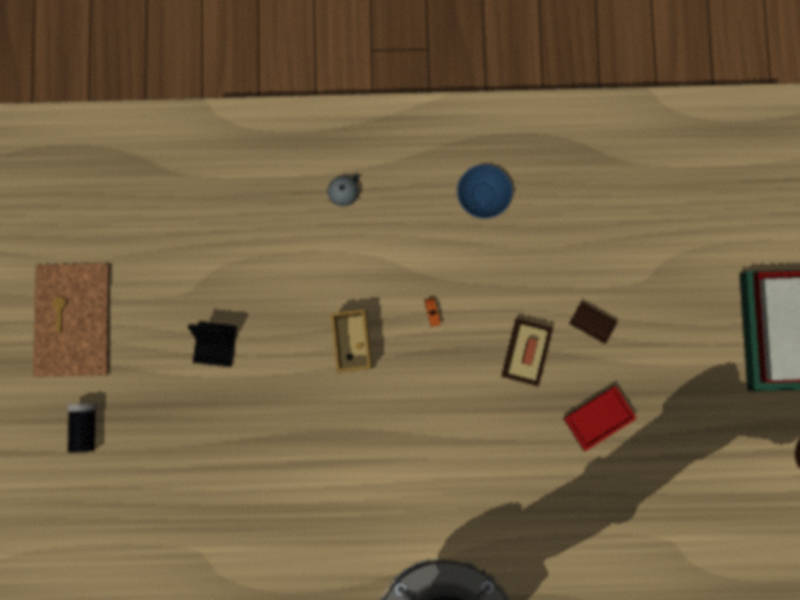

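View pics/scene0.png

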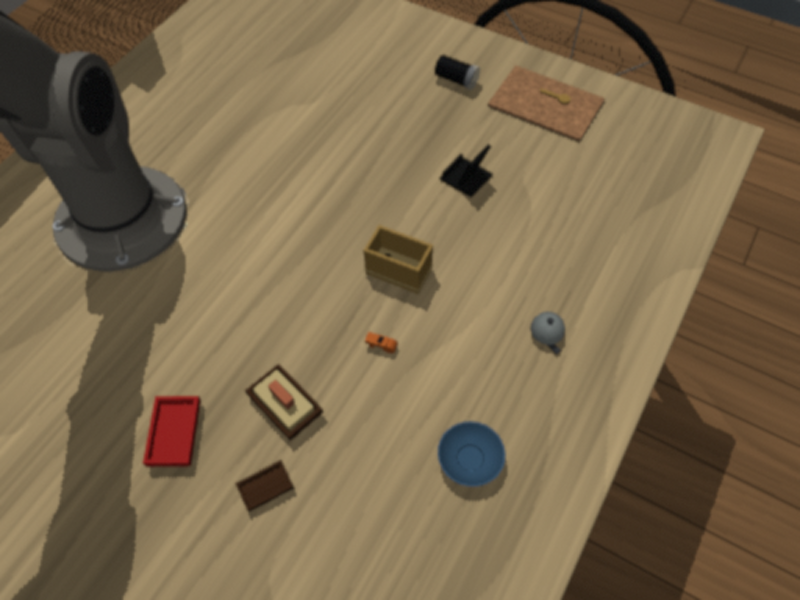

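Candidates for the inner lid in the top view are the dark tray holding the pale lid (527,350), a smaller dark tray (593,321) and a red tray (600,416). The first fits: it is not red, it is the larger of the two dark ones, and it holds the pale lid. I'll confirm with a crop that also shows the box.

```bash
python3 - <<'E'
from h import *
import pickle
c=pickle.load(open("c0.pkl","rb"))["top"]["color"][:,:,::-1]
a=cv2.resize(c[190:260,200:270],(390*1,390),interpolation=cv2.INTER_CUBIC)
b=cv2.resize(c[190:260,310:380],(390,390),interpolation=cv2.INTER_CUBIC)
cv2.imwrite("pics/crop1.png",np.hstack([a,b]))
E
```

```text
(no output)
```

View pics/crop1.png

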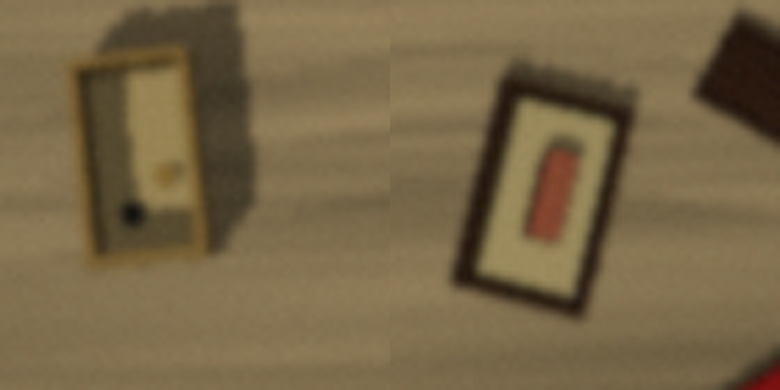

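The crop confirms it: the larger dark tray with the pale lid and copper handle. Its flange corners are about (508,80), (634,108), (583,315) and (455,283). The box rim corners are about (68,62), (187,47), (208,252) and (92,265).

```bash
python3 - <<'E'
from h import *
import pickle
c=pickle.load(open("c0.pkl","rb"))["top"]
s=390/70
def rep(P,off,z):
    W=np.array([ray(c,((p[0]+.5)/s-.5+off,(p[1]+.5)/s-.5+190),z) for p in P])
    l=(W[0]+W[1]-W[2]-W[3])/2; w=(W[1]+W[2]-W[0]-W[3])/2
    print(W.mean(0).round(4),np.linalg.norm(l),np.linalg.norm(w),"yaw long",np.degrees(np.arctan2(l[1],l[0])),"short",np.degrees(np.arctan2(w[1],w[0])))
rep([(68,62),(187,47),(208,252),(92,265)],200,.07)
rep([(118,80),(244,108),(193,315),(65,283)],310,.027)
for n,p in dict(whistle=(432,311),dish=(485,190),bell=(343,190),stand=(215,342)).items(): print(n,ray(c,np.array(p)*.64,.02))
o=monitor.get_obs();y=o["orientation"][:,1];print("tool y deg",np.degrees(np.arctan2(y[1],y[0])))
E
```

```text
[0.4976 0.1466 0.07  ] 0.09711903329043291 0.05595137664626981 yaw long 5.283214994723091 short -84.57978463974771
[ 0.4726 -0.1571  0.027 ] 0.1034406327913793 0.06338618701728813 yaw long -16.489944553519095 short -104.69724981757382
whistle [0.54745678 0.00622023 0.02      ]
dish [ 0.7620193  -0.09450952  0.02      ]
bell [0.76840375 0.15924212 0.02      ]
stand [0.50211294 0.3884854  0.02      ]
tool y deg -76.1985032917144
```

Call:
move_arm:
  commands: [0.078,0.125,0,-0.1,0,0.078,0.125,0,-0.1,0,0.078,0.125,0,-0.1,0,0.078,0.125,0,-0.027,0,0.078,0.125,0,0,0]

```text
time: 0.72
position: [0.3177, -0.4036, 0.2225]
orientation: [[0.963, -0.27, -0.0], [-0.27, -0.963, 0.0], [-0.0, -0.0, -1.0]]
ft_force: [-0.6, 0.2, -0.4]
grip_width: 0.999
finger_force: 0.0
```

Call:
move_arm:
  commands: [0.078,0.125,0,0,0,0.078,0.125,0,0,0,0.078,0.125,0,0,0,0.078,0.125,0,0,0,0.078,0.125,0,0,0]

```text
time: 1.35
position: [0.4735, -0.1538, 0.2226]
orientation: [[0.963, -0.27, -0.0], [-0.27, -0.963, -0.0], [-0.0, 0.0, -1.0]]
ft_force: [0.4, 0.2, 0.1]
grip_width: 1.002
finger_force: 0.0
```

Call:
move_arm:
  commands: [0,0,0,0,0,0,0,0,0,0]

```text
time: 1.6
position: [0.4724, -0.1561, 0.2223]
orientation: [[0.963, -0.27, -0.001], [-0.27, -0.963, -0.0], [-0.001, 0.001, -1.0]]
ft_force: [0.5, -0.0, -0.2]
grip_width: 1.002
finger_force: 0.0
```

```bash
cat >> h.py <<'E'
def see(name,lo=None,hi=None):
    import pickle
    c=imaging.read_camera("wrist");pickle.dump(c,open(name+".pkl","wb"))
    cv2.imwrite(f"pics/{name}.png",cv2.resize(c["color"][:,:,::-1],(800,600),interpolation=cv2.INTER_CUBIC))
    o=monitor.get_obs();y=o["orientation"][:,1];print(o["time"],o["position"].round(4),"tool y deg",np.degrees(np.arctan2(y[1],y[0])),o["grip_width"],o["finger_force"])
    print(np.round(c["world_from_camera"],3).tolist(),c["fx"])
def rect(name,P,z):
    import pickle
    c=pickle.load(open(name+".pkl","rb"))
    W=np.array([ray(c,(np.array(p)+.5)*.64-.5,z) for p in P])
    r=cv2.minAreaRect((W[:,:2]*1000).astype(np.float32));print(W.round(4).tolist());print(W.mean(0).round(4),r)
    for i in range(4):
        d=W[(i+1)%4]-W[i];print(np.linalg.norm(d).round(4),np.degrees(np.arctan2(d[1],d[0])).round(2))
E
python3 -c "
from h import *
see('w1')"
```

```text
1.65 [ 0.472  -0.1568  0.2223] tool y deg -105.73453839185927 0.997347779497293 0.0
[[-0.27, 0.927, 0.261, 0.544], [-0.963, -0.26, -0.073, -0.177], [0.0, -0.271, 0.962, 0.384], [0.0, 0.0, 0.0, 1.0]] 297.4162995092274
```

View pics/w1.png

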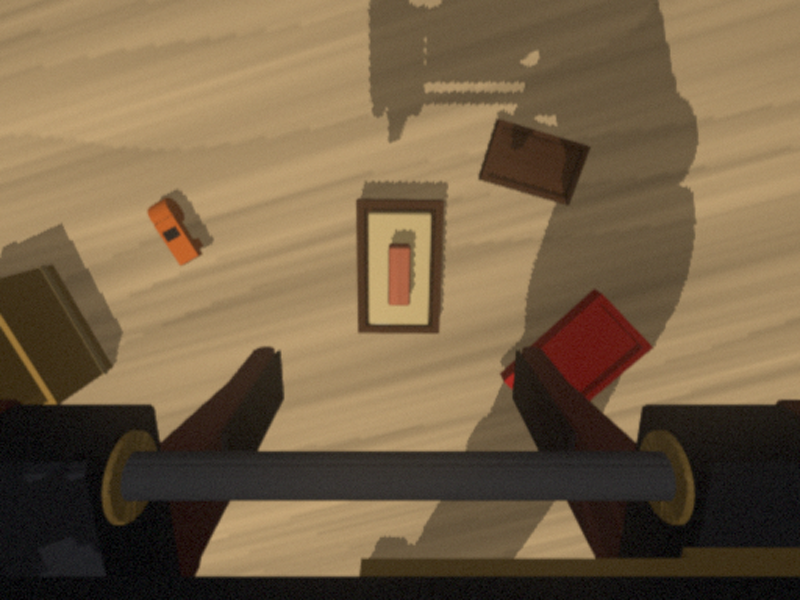

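The wrist view shows the flange corners at about (357,199), (444,200), (439,332) and (358,332), with the red and small dark trays clear of the finger paths.

```bash
python3 -c "
from h import *
rect('w1',[(357,199),(444,199.5),(439.5,332),(358,332)],.027)"
```

```text
[[0.5323, -0.1421, 0.027], [0.5144, -0.2049, 0.027], [0.4132, -0.1757, 0.027], [0.431, -0.112, 0.027]]
[ 0.4727 -0.1587  0.027 ] ((472.69891357421875, -158.44976806640625), (66.22026062011719, 105.81868743896484), 73.90730285644531)
0.0653 -105.97
0.1053 163.91
0.0662 74.34
0.1057 -16.57
```

Call:
move_arm:
  commands: [0.001,-0.005,-0.145,-0.004,0,0,0,-0.145,0,0,0,0,-0.125,0,0,0,0,-0.125,0,0,0,0,0,0,0]
  force: 25

```text
time: 2.28
position: [0.471, -0.1588, 0.0046]
orientation: [[0.961, -0.278, -0.005], [-0.278, -0.961, 0.0], [-0.005, 0.001, -1.0]]
ft_force: [-0.3, -0.6, -0.0]
grip_width: 0.997
finger_force: 0.0
```

Call:
move_arm:
  commands: [0,0,0,0,80,0,0,0,0,255,0,0,0,0,255,0,0,0,0,255,0,0,0,0,255]

```text
time: 2.9
position: [0.4742, -0.1579, 0.0083]
orientation: [[0.961, -0.276, 0.002], [-0.276, -0.961, -0.001], [0.002, 0.0, -1.0]]
ft_force: [-0.8, -0.1, 7.4]
grip_width: 0.749
finger_force: 25.0
```

Call:
move_arm:
  commands: [0,0,0.01,0,255,0,0,0.02,0,255,0,0,0.03,0,255,0,0,0,0,255]

```text
time: 3.4
position: [0.4742, -0.1578, 0.0319]
orientation: [[0.961, -0.276, 0.002], [-0.276, -0.961, -0.001], [0.002, -0.0, -1.0]]
ft_force: [0.0, -0.3, -2.2]
grip_width: 0.751
finger_force: 25.0
```

Call:
move_arm:
  commands: [0,0,0.07,0,255,0,0,0.1,0,255,0,0,0.09,0,255,0,0,0.04,0,255,0,0,0,0,255]

```text
time: 4.03
position: [0.4737, -0.1577, 0.151]
orientation: [[0.961, -0.276, 0.001], [-0.276, -0.961, -0.001], [0.002, 0.0, -1.0]]
ft_force: [-1.4, 0.3, -1.8]
grip_width: 0.746
finger_force: 25.0
```

Call:
move_arm:
  commands: [0.005,0.06,0,0.05,255,0.01,0.12,0,0.07,255,0.01,0.12,0,0.07,255,0.01,0.1,0,0.048,255,0.01,0.06,0,0,255]

```text
time: 4.65
position: [0.4899, 0.0305, 0.1491]
orientation: [[0.995, 0.102, -0.003], [0.102, -0.995, 0.001], [-0.003, -0.001, -1.0]]
ft_force: [0.8, -0.4, -2.5]
grip_width: 0.752
finger_force: 25.0
```

Call:
move_arm:
  commands: [0,0,0,0,255,0,0,0,0,255]

```text
time: 4.9
position: [0.4904, 0.0261, 0.1496]
orientation: [[0.995, 0.096, -0.002], [0.096, -0.995, -0.0], [-0.002, 0.0, -1.0]]
ft_force: [0.5, -1.0, -2.2]
grip_width: 0.751
finger_force: 25.0
```

```bash
python3 -c "
from h import *
see('w2')"
```

```text
4.95 [0.4906 0.0256 0.1499] tool y deg -84.58760886080213 0.7511652902427148 24.99924659729004
[[0.095, 0.958, 0.271, 0.564], [-0.995, 0.092, 0.026, 0.032], [0.0, -0.273, 0.962, 0.311], [0.0, 0.0, 0.0, 1.0]] 297.4162995092274
```

View pics/w2.png

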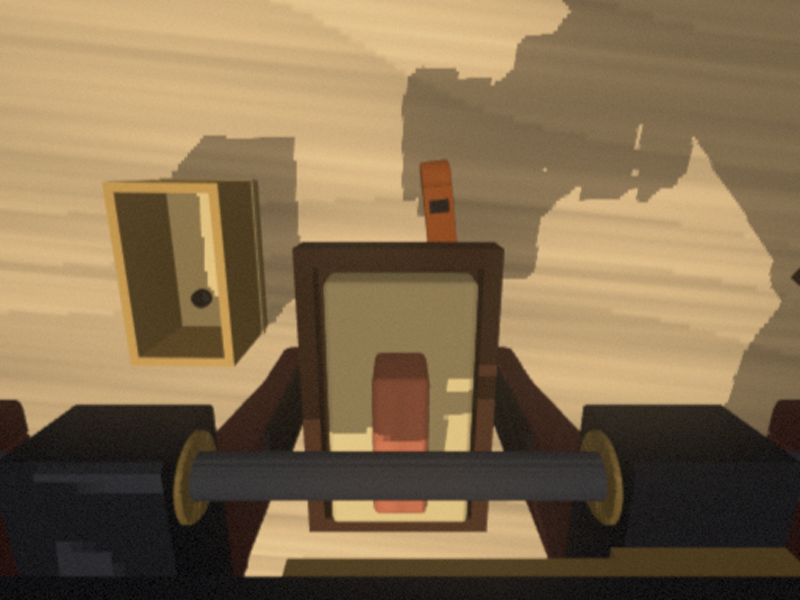

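The box rim corners are at (104,182), (217,182), (233,365) and (134,364). The held flange corners are at (294,245), (503,245), (487,531) and (310,531), and the lids are still nested.

```bash
python3 -c "
from h import *
rect('w2',[(104,182),(217.5,182),(233,365),(134,364)],.07)
rect('w2',[(294,245),(503,245),(487,531),(310,531)],.1685)"
```

```text
[[0.5446, 0.1787, 0.07], [0.55, 0.1219, 0.07], [0.4509, 0.1143, 0.07], [0.4463, 0.1695, 0.07]]
[0.498  0.1461 0.07  ] ((497.8940124511719, 145.669189453125), (99.35658264160156, 56.99355697631836), 5.35651159286499)
0.057 -84.52
0.0994 -175.57
0.0554 94.84
0.0987 5.36
[[0.5392, 0.0621, 0.1685], [0.5453, -0.002, 0.1685], [0.4394, -0.0128, 0.1685], [0.4332, 0.0525, 0.1685]]
[0.4893 0.0249 0.1685] ((489.2802734375, 24.8985652923584), (106.46611785888672, 65.59074401855469), 5.452782154083252)
0.0644 -84.53
0.1065 -174.18
0.0656 95.45
0.1064 5.18
```

Call:
move_arm:
  commands: [0.005,0.06,0,0,255,0.005,0.1,0,0,255,0.005,0.085,0,0,255,0.006,0.058,0,0,255,0,0,0,0,255]

```text
time: 5.58
position: [0.4997, 0.1485, 0.1504]
orientation: [[0.995, 0.096, -0.0], [0.096, -0.995, 0.0], [-0.0, -0.0, -1.0]]
ft_force: [-0.5, -1.3, -2.1]
grip_width: 0.75
finger_force: 25.0
```

Call:
move_arm:
  commands: [0,0,-0.04,0,255,0,0,-0.06,0,255,0,0,-0.04,0,255,0,0,0,0,255,0,0,0,0,255]

```text
time: 6.2
position: [0.5001, 0.1475, 0.0949]
orientation: [[0.996, 0.094, 0.0], [0.094, -0.996, 0.0], [0.0, -0.0, -1.0]]
ft_force: [0.1, 1.0, -1.5]
grip_width: 0.748
finger_force: 25.0
```

```bash
python3 -c "
from h import *
see('w3')
import pickle
c=imaging.read_camera('scene');pickle.dump(c,open('s3.pkl','wb'))
p=proj(c,np.array([.498,.146,.08]));print(p);u,v=p.astype(int)
cv2.imwrite('pics/s3.png',cv2.resize(c['color'][v-40:v+40,u-50:u+50,::-1],(800,640),interpolation=cv2.INTER_CUBIC)[:600])"
```

```text
6.25 [0.5004 0.1477 0.0953] tool y deg -84.59432020164638 0.7492960671530708 24.99935030937195
[[0.094, 0.959, 0.269, 0.574], [-0.996, 0.09, 0.025, 0.154], [0.0, -0.27, 0.963, 0.257], [0.0, 0.0, 0.0, 1.0]] 297.4162995092274
[253.52126763 155.86539462]
```

View pics/w3.png

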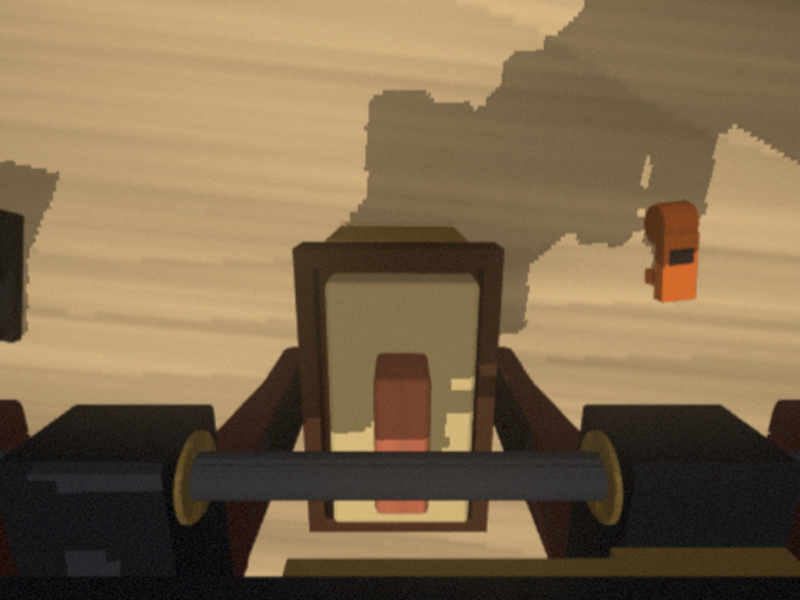

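The box foot edge peeks out at x 330 to 465, centred under the flange (294 to 503), so the lids are aligned. I'll descend.

Call:
move_arm:
  commands: [-0.0025,-0.001,-0.015,0,255,0,0,-0.015,0,255,0,0,-0.015,0,255,0,0,-0.01,0,255,0,0,0,0,255]

```text
time: 6.92
position: [0.4985, 0.1472, 0.0722]
orientation: [[0.996, 0.095, -0.001], [0.095, -0.996, -0.0], [-0.001, 0.0, -1.0]]
ft_force: [0.1, -0.5, -2.4]
grip_width: 0.752
finger_force: 25.0
```

Call:
move_arm:
  commands: [0,0,-0.005,0,255,0,0,-0.005,0,255,0,0,0,0,255]

```text
time: 7.3
position: [0.4987, 0.1472, 0.0686]
orientation: [[0.996, 0.095, -0.0], [0.095, -0.996, -0.0], [-0.0, 0.0, -1.0]]
ft_force: [0.2, 0.1, -2.1]
grip_width: 0.749
finger_force: 25.0
```

Call:
move_arm:
  commands: [0,0,-0.004,0,255,0,0,0,0,255,0,0,-0.003,0,255,0,0,0,0,255]

```text
time: 7.8
position: [0.499, 0.1473, 0.0673]
orientation: [[0.996, 0.094, 0.001], [0.094, -0.996, -0.0], [0.001, 0.001, -1.0]]
ft_force: [-5.9, -2.3, 14.9]
grip_width: 0.745
finger_force: 25.0
```

Contact came at the predicted home height, so I'll ease off the push and let go.

Call:
move_arm:
  commands: [0,0,0.002,0,255,0,0,0,0,60,0,0,0,0,0,0,0,0,0,0,0,0,0,0,0]

```text
time: 8.43
position: [0.4988, 0.1473, 0.0666]
orientation: [[0.996, 0.095, -0.0], [0.095, -0.996, 0.0], [-0.0, -0.0, -1.0]]
ft_force: [0.1, 0.6, 0.7]
grip_width: 0.997
finger_force: 0.0
```

Call:
move_arm:
  commands: [0,0,0,0,0,0,0,0.03,0,0,0,0,0.05,0,0,0,0,0.06,0,0,0,0,0.06,0,0]

```text
time: 9.05
position: [0.4988, 0.1474, 0.1482]
orientation: [[0.996, 0.095, 0.001], [0.095, -0.996, 0.0], [0.001, -0.0, -1.0]]
ft_force: [0.9, -0.5, 0.1]
grip_width: 0.998
finger_force: 0.0
```

Call:
move_arm:
  commands: [0,0,0.05,0,0,0,0,0,0,0,0,0,0,0,0]

```text
time: 9.43
position: [0.4985, 0.147, 0.1663]
orientation: [[0.996, 0.094, -0.0], [0.094, -0.996, -0.0], [-0.0, 0.0, -1.0]]
ft_force: [0.2, -0.0, 0.2]
grip_width: 0.998
finger_force: 0.0
```

```bash
python3 -c "
from h import *
see('w4')"
```

```text
9.475 [0.4982 0.147  0.166 ] tool y deg -84.57486120587777 1.0007829186612496 0.0
[[0.094, 0.958, 0.27, 0.572], [-0.996, 0.091, 0.026, 0.153], [0.0, -0.271, 0.963, 0.328], [0.0, 0.0, 0.0, 1.0]] 297.4162995092274
```

View pics/w4.png

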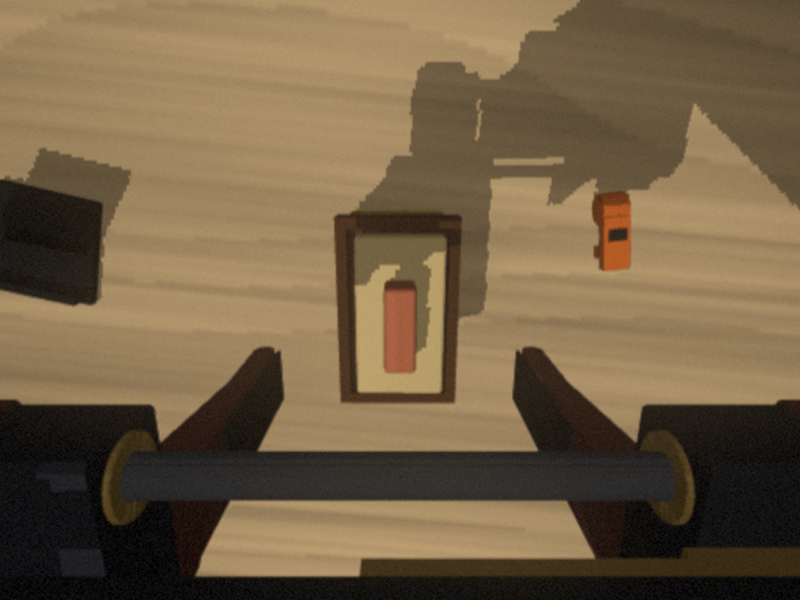

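Flange corners are at (334,214), (461,215), (455,403) and (341,402). The handle's top face is at (384,291), (416,291), (414,373) and (385,373). The outer lid is still nested.

```bash
python3 -c "
from h import *
rect('w4',[(334,214),(461.5,215),(456,403),(341,403)],.086)
rect('w4',[(384,290.5),(416.5,290.5),(415,373.5),(385,373.5)],.114)"
```

```text
[[0.5479, 0.1837, 0.086], [0.5536, 0.1185, 0.086], [0.4473, 0.1076, 0.086], [0.441, 0.1736, 0.086]]
[0.4974 0.1459 0.086 ] ((497.58050537109375, 145.68936157226562), (107.39302825927734, 66.23194885253906), 5.434911251068115)
0.0655 -85.03
0.1069 -174.16
0.0662 95.4
0.1074 5.43
[[0.5171, 0.1545, 0.114], [0.5186, 0.1392, 0.114], [0.476, 0.1354, 0.114], [0.4746, 0.1503, 0.114]]
[0.4966 0.1449 0.114 ] ((496.562255859375, 144.8302764892578), (42.792850494384766, 15.431638717651367), 5.405101299285889)
0.0154 -84.59
0.0428 -174.97
0.015 95.4
0.0428 5.62
```

Call:
move_arm:
  commands: [-0.003,-0.0035,-0.06,0,0,0,0,-0.07,0,0,0,0,-0.035,0,0,0,0,-0.007,0,0,0,0,0,0,0]
  force: 20

```text
time: 10.1
position: [0.4979, 0.1461, 0.0982]
orientation: [[0.996, 0.095, 0.0], [0.095, -0.996, 0.0], [0.0, -0.0, -1.0]]
ft_force: [-0.1, 0.0, -0.8]
grip_width: 1.001
finger_force: 0.0
```

Call:
move_arm:
  commands: [0,0,0,0,120,0,0,0,0,190,0,0,0,0,220,0,0,0,0,255,0,0,0,0,255]

```text
time: 10.72
position: [0.4976, 0.1459, 0.0979]
orientation: [[0.996, 0.095, 0.0], [0.095, -0.996, 0.0], [0.0, 0.0, -1.0]]
ft_force: [0.2, -0.5, -0.3]
grip_width: 0.472
finger_force: 0.0
```

Call:
move_arm:
  commands: [0,0,0,0,255,0,0,0,0,255,0,0,0,0,255]

```text
time: 11.1
position: [0.4976, 0.1459, 0.0978]
orientation: [[0.996, 0.095, 0.0], [0.095, -0.996, 0.0], [0.0, -0.0, -1.0]]
ft_force: [-0.5, 0.2, -0.2]
grip_width: 0.18
finger_force: 20.0
```

Call:
move_arm:
  commands: [0,0,0.005,0,255,0,0,0.01,0,255,0,0,0.02,0,255,0,0,0.02,0,255,0,0,0.03,0,255]

```text
time: 11.72
position: [0.4975, 0.1458, 0.1326]
orientation: [[0.996, 0.095, -0.0], [0.095, -0.996, -0.0], [-0.0, 0.0, -1.0]]
ft_force: [0.4, -0.1, -1.1]
grip_width: 0.179
finger_force: 20.0
```

Call:
move_arm:
  commands: [0,0,0.05,0,255,0,0,0.06,0,255,0,0,0.04,0,255,0,0,0.015,0,255,0,0,0,0,255]

```text
time: 12.35
position: [0.4976, 0.1458, 0.1979]
orientation: [[0.996, 0.094, 0.0], [0.094, -0.996, -0.0], [0.0, 0.0, -1.0]]
ft_force: [0.5, -0.3, -1.4]
grip_width: 0.182
finger_force: 20.0
```

Call:
move_arm:
  commands: [0,0,0,0,255,0,0,0,0,255,0,0,0,0,255]

```text
time: 12.72
position: [0.4974, 0.1458, 0.1974]
orientation: [[0.996, 0.095, -0.001], [0.095, -0.996, -0.0], [-0.001, 0.0, -1.0]]
ft_force: [-0.8, -0.3, -0.8]
grip_width: 0.181
finger_force: 20.0
```

```bash
python3 -c "
from h import *
c=imaging.read_camera('scene')
u,v=proj(c,np.array([.498,.146,.1])).astype(int)
cv2.imwrite('pics/s5.png',cv2.resize(c['color'][v-60:v+60,u-80:u+80,::-1],(800,600),interpolation=cv2.INTER_CUBIC))
o=monitor.get_obs();print(o['position'],o['ft_force'],o['finger_force'],o['grip_width'],o['time'])"
```

```text
[0.49742309 0.1458378  0.19755953] [ 0.68914408 -0.23587543 -0.55772047] 19.99925047159195 0.18015506972008916 12.775
```

View pics/s5.png

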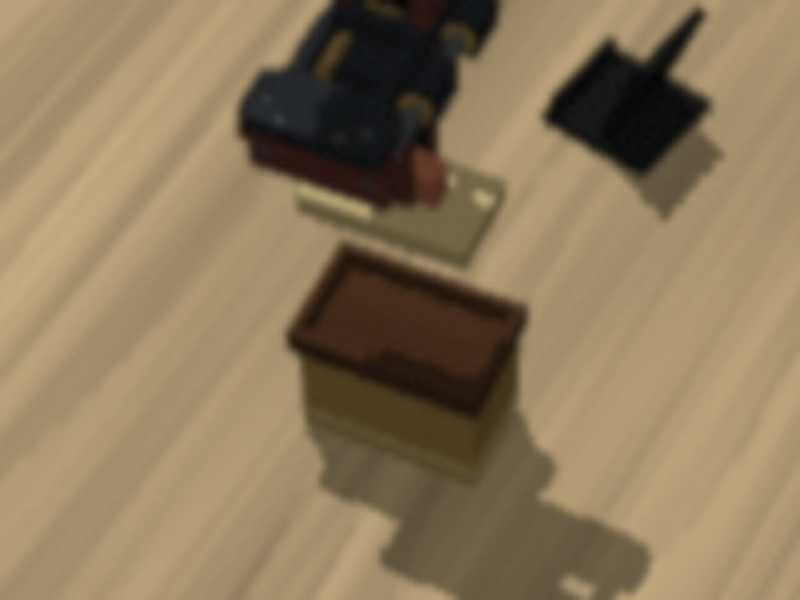

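The outer lid hangs level from the gripper, its near edge at about (380,235), clear of everything. The inner lid sits flush on the box, with its flange at (290,335) to (525,310).

```bash
python3 -c "
from plant import sign_off
print(sign_off())"
```

```text
the job is handed in; nothing more can be done
None
```

The job is handed in, no verdict returned: the inner lid sits home on the box, and the gripper holds the outer lid level by its copper handle, about 10 cm above where it lay, with the whistle, bell, dish and phone stand untouched.

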